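Load a tube shaker and wedge its racks tight

TASK

Load the tube shaker for its run: slide every sample rack that stands on the bench into a lane of the shaker platform, one rack to a lane, until it meets the back stop. Then lay the tapered locking bar loosely in the groove between the rack ends and the row of keeper posts, its thick end sticking out on the robot's left, let go of it, and tap that end sideways with the held mallet until the bar stops advancing and sits tight against the racks; drive it with the mallet only, not with the gripper. Lay the mallet back on its mat, keep the racks upright, and do not disturb the bottle, the beaker and the box of pipette tips.

Things in the scene. Friction and masses are not known exactly. Their poses are not given: they have to be found in the camera images.
- platform (a point): Centre of the top of the fixed tube shaker's platform (262 x 216 mm, black, on a white housing), 70 mm above the bench; x points to the back stop, away from the robot, y to the robot's left, z up. The near end, x = -131 to 2 mm, is a flat apron with the keeper posts; lanes lie beyond, at y = -60, 0, 60 mm; the stop's face is at x = 115 mm, 30 mm high.
- lane0 (a point): Where a rack's origin comes when slid home in the right (platform y = -60 mm) lane (axes as platform). Lanes run along x, open to -x. Aluminium dividers: x = 2 mm (rounded noses) to 115 mm in the platform frame. Channel 39 mm wide, 10.5 mm high; above it lips, 4 mm thick, narrow it to 28 mm: the foot enters only from the open end. Any rack fits any lane.
- lane1 (a point): Where a rack's origin comes when slid home in the middle (y = 0) lane (axes as platform). Lanes run along x, open to -x. Aluminium dividers: x = 2 mm (rounded noses) to 115 mm in the platform frame. Channel 39 mm wide, 10.5 mm high; above it lips, 4 mm thick, narrow it to 28 mm: the foot enters only from the open end. Any rack fits any lane.
- lane2 (a point): Where a rack's origin comes when slid home in the left (y = 60 mm) lane (axes as platform). Lanes run along x, open to -x. Aluminium dividers: x = 2 mm (rounded noses) to 115 mm in the platform frame. Channel 39 mm wide, 10.5 mm high; above it lips, 4 mm thick, narrow it to 28 mm: the foot enters only from the open end. Any rack fits any lane.
- groove (a point): Where the bar's origin is when the bar just fits without play (axes as platform): platform x = -23, y = 25, z = 0 mm. The groove runs along y on the apron between the rack ends (x = -5 mm, racks home) and the posts. A bar lying 8 mm short (to +y) has 1 mm play across; 60 mm short, 7.5 mm. Driven towards -y it stops there within a mm or so; friction holds it.
- posts (a point): Middle of the row of four steel keeper posts, at their top. Each 14 mm wide (y), 16 mm thick, 26 mm high, at platform y = -90, -30, 30, 90 mm; a rack passes between two posts into its lane. Their faces towards the lanes lie on one slanting upright plane, x = -17 mm - (y + 95 mm)/8 in the platform frame, matching the bar's taper.
- rack0: Sample rack, 0.2 kg: grey block with a row of five blue-capped tubes (part of it). Origin: centre of underside; x along its length, z up; both ends alike. Foot 120 x 36 x 8 mm, then a body 120 x 24 mm up to 56 mm, tubes (16 mm wide) up to 78 mm. Grip across the body, at mid-length near its top. Starts on the bench at the robot's right; 2 or 3 racks are present.
- rack1: Sample rack, 0.2 kg: grey block with a row of five blue-capped tubes (part of it). Origin: centre of underside; x along its length, z up; both ends alike. Foot 120 x 36 x 8 mm, then a body 120 x 24 mm up to 56 mm, tubes (16 mm wide) up to 78 mm. Grip across the body, at mid-length near its top. Starts on the bench at the robot's right; 2 or 3 racks are present.
- rack2: Sample rack, 0.2 kg: grey block with a row of five blue-capped tubes (part of it). Origin: centre of underside; x along its length, z up; both ends alike. Foot 120 x 36 x 8 mm, then a body 120 x 24 mm up to 56 mm, tubes (16 mm wide) up to 78 mm. Grip across the body, at mid-length near its top. Starts on the bench at the robot's right; 2 or 3 racks are present.
- bar: Tapered locking bar, white, 200 mm long, 36 mm high, 0.3 kg. Origin: on the underside, below its lug; y along the bar to the thick end. Thin end y = -120 mm (12 mm wide, nose chamfered), thick end y = 80 mm (37 mm wide, steel plate). Straight face (to the racks) at x = 18 mm; the other face tapers 1:8. Lies in the groove with its axes along the platform's. Starts on the bench at the left.
- bar_end (a point): Centre of the striking plate on the bar's thick end, 18 mm above its underside; strike it towards the bar's -y.
- bar_lug (a point): Point to grip in the lug on top of the bar (bar x = 0, y = 0), 56 mm above its underside. The lug is 14 mm (x) by 40 mm (y), from 36 to 70 mm above the underside; grip it across its 40 mm, the fingers in line along the bar.
- mallet: Mallet, 0.32 kg, lying on its mat. Origin: under the middle of the head, on the underside; x from handle to head (handle to -x), y along the head, z up. Head: cylinder 32 mm across, 80 mm long along y, a striking face at each end (y = 40 and -40 mm), axis 16 mm above the underside. Handle 22 mm wide (y) by 24 mm high from the head to x = -112 mm, then a grip 24 by 32 mm to x = -190 mm.
- mallet_grip (a point): Point in the handle to grip, 48 mm from the head's axis towards the handle's end, near the centre of mass; 22 mm above the mallet's underside (6 mm above the handle's axis, so that fingertips clear the mat); the handle is 22 mm wide here.
- mat: Black rubber mat for the mallet, 270 x 125 mm (x, y), 4 mm thick, fixed on the bench. Origin: centre of its underside. The mallet belongs here: lying down with its head and most of its handle on the mat.
- bottle: Bystander: white bottle, 60 mm in diameter, 125 mm high. Origin: centre of its underside.
- tipbox: Bystander: grey box of pipette tips 100 x 75 x 70 mm. Origin: centre of its underside.
- beaker: Bystander: white beaker, 64 mm in diameter, 75 mm high. Origin: centre of its underside.
Things that resemble listed ones, but are neither listed nor needed, are in the scene too. What is shaped like the rack2 but purple is not meant. Leave any green look-alike of the bar alone.

How it is judged:
By the outcome, as a careful person would: the job done as asked, in the order asked, and still so for the second after the job is handed in, with the robot touching nothing.
Of rack0, rack1, rack2 only 2 to 3 are there at a start; the rules pass over those that are not, and their reading is None.
At some moment in a run one of rack0, rack1, rack2, mallet may be knocked a few centimetres aside while the robot is not near it.
It also fails if it takes over 210 s, if anything falls off the work surface, if the arm or the gripper's body presses on something with over 40 N, if the wrist force passes 120 N, or if a joint passes its speed limit or range.

ROBOT

A 6-joint arm with a two-finger parallel gripper is mounted at the origin on the work surface. World frame = base frame: x ahead of the robot, y to its left, z up, the work surface at z = 0. Lengths are in mm, angles in rad, forces in N, time in s.
With the tool pointing down it reaches from about 350 to 775 mm from the base axis. Payload 7.3 kg.
Tool frame: the origin (TCP) lies midway between the tips of the shut fingers; the grasp point (between the pads) lies 19 mm behind it; z points along the fingers, x is the direction in which the jaws open and shut, and the axes are right-handed (so a half turn about z gives the same grasp; the last joint's range is limited). The gripper opens to 92 mm and grips with 3 to 60 N. Pads are 19 mm wide; open, the fingers measure 130 mm over their backs; the gripper's body (75 mm by 190 mm) begins 47 mm behind the grasp point.
Start: joints at [0.958, 0.342, 1.524, -0, 1.275, -0.146], TCP at [236.256, 468.858, 226.741] pointing down, gripper open.
Joint ranges: [-2.53, 2.53], [-0.77, 2.02], [0.04, 2.7], [-1, 4.14], [0.28, 2.66], [-3.11, 3.11]. Speed limits (rad/s): [2.57, 2.57, 3.14, 3.14, 3.14, 3.14].

INTERFACE

Orientations are given as [roll, pitch, yaw] about the fixed x, y, z axes, in that order (R = Rz(yaw) Ry(pitch) Rx(roll)).
In Python, from plant import bot gives the robot as it stands.
- The arm moves only by the shell command python3 -m pendant 'ROWS' [OPENING]. ROWS is JSON, a list of rows, each an object with "linear": the shift along the world's x, y, z in mm, a list of three; "twist": the turn about the world's z in degrees. In form: [{"linear": [x, y, z], "twist": twist}, ...]. A call has 1 to 20 rows; each row is the pose to reach, as a shift and turn from the pose commanded when the call began; what a row does not reach only later rows make up. A row lasts 1/8 s, in which the tool goes at most 62.5 mm and 10.7 degrees, less where a joint would pass 70% of its speed; a pose out of reach is approached as far as the arm can. A call with a gripper value outside its range is refused whole. OPENING is the closure in counts, from 0 (fully open) to 255 (shut), set as the call begins (- or left out, the last holds). The fingers move at their own pace and stop on an object; the grip force is fixed at half the most. Time passes only in rows, so rows that repeat a pose let the fingers close. It gives the time, the measured TCP pose, the force and the opening at its end, in the units of the state.
- bot.get_obs(): the state, without advancing time (a new reading comes with each control period).
- bot.capture(name): name is "scene" or "top"; returns a dict with "frame" (384x512x3 uint8, blue, green, red), "z_map" (384x512 float32, mm along the optical axis (not along the pixel's ray), 0 where there is no reading), "fx", "fy", "cx", "cy" (pixels), "k1" (the pictures are not rectified: a ray, as slopes to the right and down, at radius r is drawn at 1 + k1 r^2 times it, then the intrinsics apply), "rvec" (rotation vector, rad) and "tvec" (3), from world to camera coordinates, as OpenCV has them. Camera axes: x right, y down, z forward; pixel columns grow to the right and rows downward; lengths in mm; the calibration is good to about 2 mm. A picture is of the moment at which its call begins.
- bot.close_job(): hands the job in, once; it reports no verdict.
The state is a dict: "time": time; "joint_positions": joint angles; "dq": joint speeds; "tau": joint torques, N m; "tool_pos": TCP position; "tcp_rot": TCP orientation; "contact_force": force on the tool from outside, world axes, zero at the start; "moment": the same for the moment, N m; "grip_width": finger opening in mm.
Only numpy, scipy, OpenCV 4.12 (cv2) and the standard library are available. Lean on these libraries where they do the work, as an engineer would, in place of code of your own. Each camera call takes 0.05 s, during which the arm holds its last target. There are 200 camera calls.

## Working session

There is one attempt and no reset: what is moved stays moved. The work goes in short steps, Python scripts to look and compute and a shell command to move; the robot and the scene stay as the last step left them, time stands still between calls to the robot, and variables do not carry over. Pictures are saved under pics/ and viewed, about 12 in all and at most 16, crops included, and the job is handed in when it is done.

```bash
ls; mkdir -p pics
python3 - <<'E'
from plant import bot
import cv2,pickle
for n in("scene","top"):
    c=bot.capture(n); cv2.imwrite(f"pics/{n}0.png",c["frame"]); pickle.dump(c,open(f"{n}0.pkl","wb"))
    print(n,{k:c[k] for k in("fx","fy","cx","cy","k1","rvec","tvec")})
print(bot.get_obs())
E
```

```text
pics
scene {'fx': 370.50035932111433, 'fy': 370.50035932111433, 'cx': 255.5201426043515, 'cy': 183.40444604077985, 'k1': -0.1059683027632063, 'rvec': array([ 1.59644554,  2.17213642, -0.70355216]), 'tvec': array([ 151.47144817, -352.49182765, 1468.39448985])}
top {'fx': 498.5044625589261, 'fy': 498.5044625589261, 'cx': 251.1960343909912, 'cy': 182.77189880263833, 'k1': -0.154565642043766, 'rvec': array([ 2.16022142, -2.10477312,  0.22486152]), 'tvec': array([ -33.5523042 ,  528.35906546, 1499.71969242])}
{'time': 0.1, 'joint_positions': array([ 9.58008327e-01,  3.42637311e-01,  1.52491538e+00, -3.19102259e-05,
        1.27540253e+00, -1.45981362e-01]), 'dq': array([-3.30044185e-05, -2.05320721e-03, -2.31416296e-03,  1.61886086e-03,
        1.07309171e-03, -1.61795202e-03]), 'tau': array([ 9.79253055e-04, -4.32007062e+01, -2.44691670e+01,  7.18946778e-02,
        5.26417291e-02, -7.29627686e-05]), 'tool_pos': array([236.03857647, 468.54022037, 226.12476352]), 'tcp_rot': array([-3.14142464e+00,  1.35250891e-03,  1.10399911e+00]), 'contact_force': array([-0.69204384,  1.00195979, -1.06814892]), 'moment': array([-0.0046237 ,  0.00246365, -0.01181128]), 'grip_width': 91.86045647563802}
```

View pics/top0.png

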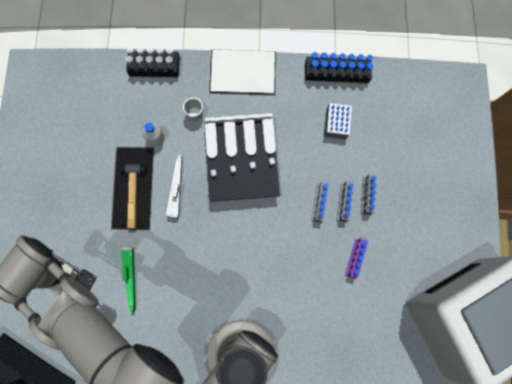

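View pics/scene0.png

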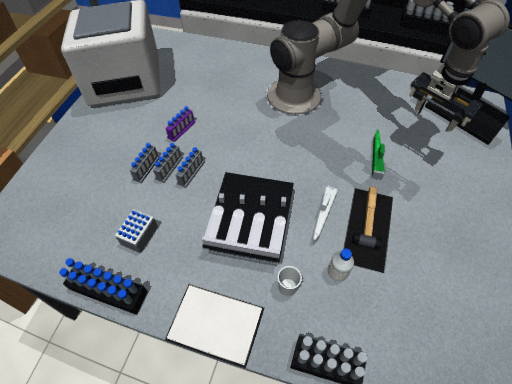

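Candidates in the top view: grey racks at (320,202), (346,202), (370,195), with the purple look-alike at (356,258) to avoid. The white bar is at (175,187), with the green look-alike at (128,280). The mallet is at (133,195). The tube blocks at (152,64) and (340,68) aren't racks.

```bash
cat > h.py <<'E'
import cv2,numpy as np
from plant import bot
def cloud(c):
    h,w=c["z_map"].shape; u,v=np.meshgrid(np.arange(w),np.arange(h))
    K=np.array([[c["fx"],0,c["cx"]],[0,c["fy"],c["cy"]],[0,0,1]]); d=np.array([c["k1"],0,0,0.])
    n=cv2.undistortPoints(np.stack([u,v],-1).reshape(-1,1,2).astype(float),K,d).reshape(h,w,2)
    z=c["z_map"].astype(float)
    P=np.dstack([n[...,0]*z,n[...,1]*z,z])-np.ravel(c["tvec"])
    R=cv2.Rodrigues(np.ravel(c["rvec"]))[0]
    P=P@R; P[z==0]=np.nan
    return P
def ray(c,uv,zw):
    K=np.array([[c["fx"],0,c["cx"]],[0,c["fy"],c["cy"]],[0,0,1]]); d=np.array([c["k1"],0,0,0.])
    n=cv2.undistortPoints(np.array(uv,float).reshape(-1,1,2),K,d).reshape(-1,2)
    R=cv2.Rodrigues(np.ravel(c["rvec"]))[0]; o=-R.T@np.ravel(c["tvec"])
    D=np.c_[n,np.ones(len(n))]@R; return o+D*((zw-o[2])/D[:,2])[:,None]
def rect(P):
    (c,s,a)=cv2.minAreaRect(P[:,:2].astype(np.float32)); 
    if s[0]<s[1]: s=s[::-1]; a+=90
    return np.round(c,1),np.round(s,1),round((a+90)%180-90,1)
def blobs(c,mask,P,amin=30):
    n,l,st,ce=cv2.connectedComponentsWithStats(mask.astype(np.uint8))
    for i in range(1,n):
        if st[i,4]>=amin:
            m=l==i; Q=P[m]; yield ce[i].round(),st[i,4],Q
E
python3 - <<'E'
import pickle
from h import *
c=pickle.load(open("top0.pkl","rb")); P=cloud(c); hsv=cv2.cvtColor(c["frame"],cv2.COLOR_BGR2HSV); H,S,V=cv2.split(hsv)
z=P[...,2]; print("bench",np.nanmedian(z))
def show(t,m,a=30):
    for ce,n,Q in blobs(c,m,P,a): print(t,ce,n,rect(Q),"med",np.nanmedian(Q,0).round(1),"zmax",np.nanpercentile(Q[:,2],95).round(1))
win=np.zeros_like(z,bool); win[90:235,100:390]=1
ok=~np.isnan(z)&win
show("blue",ok&(H>100)&(H<125)&(S>150)&(V>120),10)
show("h15",ok&(z>15))
show("top50-90 plat",ok&(z>60)&(z<75))
show("posts",ok&(z>88)&(z<110),8)
for i,(n,a) in enumerate((("top",(100,240,100,290)),("racks",(165,235,300,390)))):
    r=c["frame"][a[0]:a[1],a[2]:a[3]]; f=4 if i==0 else 6; cv2.imwrite(f"pics/c_{n}.png",cv2.resize(r,None,fx=f,fy=f,interpolation=cv2.INTER_CUBIC))
E
```

```text
bench 2.0052070052013526
blue [149. 127.] 59 (array([678.2, 296.1]), array([25.4, 22.8]), -10.7) med [677.8 296.7 125.1] zmax 130.3
blue [373. 178.] 16 (array([ 549.2, -398.4]), array([11.4, 10.8]), 62.0) med [ 549.3 -398.4   79. ] zmax 83.0
blue [373. 185.] 21 (array([ 527.8, -396.7]), array([13. , 10.5]), -20.5) med [ 527.  -396.2   77.7] zmax 84.8
blue [325. 186.] 17 (array([ 520.1, -247.8]), array([10.7, 10.3]), -2.3) med [ 519.5 -246.9   79.7] zmax 84.8
blue [350. 185.] 15 (array([ 523.3, -325.4]), array([11.5, 10. ]), -84.0) med [ 524.1 -323.8   81.2] zmax 84.7
blue [324. 193.] 18 (array([ 499.1, -242.7]), array([12.1, 11.1]), -36.8) med [ 498.7 -243.2   77.8] zmax 83.3
blue [349. 192.] 17 (array([ 502.7, -321.1]), array([12. ,  9.2]), 17.9) med [ 502.7 -320.8   80.7] zmax 85.1
blue [372. 192.] 16 (array([ 505. , -394.7]), array([12.9,  9.5]), -0.5) med [ 505.  -394.4   78.1] zmax 81.7
blue [323. 200.] 18 (array([ 477.7, -239.5]), array([11.1, 10.8]), -42.4) med [ 476.1 -239.4   80.2] zmax 83.7
blue [349. 199.] 19 (array([ 481.3, -318.2]), array([13.9, 11.8]), -81.6) med [ 480.
[... 3346 characters left out ...]
 array([15.5,  6.2]), -85.3) med [638.  -77.2  89.5] zmax 90.5
posts [234. 150.] 15 (array([624. ,  36.2]), array([16.1, 12.3]), 1.6) med [622.3  36.1  89.1] zmax 91.3
posts [271. 150.] 10 (array([624.6, -79.2]), array([22.3,  5.5]), -80.4) med [625.6 -78.9  89.9] zmax 90.9
posts [272. 161.] 30 (array([591.2, -80.5]), array([18.7, 12.8]), 4.5) med [588.9 -80.6  97. ] zmax 101.7
posts [252. 164.] 27 (array([577.4, -21.6]), array([16.4, 12.9]), 15.8) med [576.6 -20.1  97. ] zmax 103.4
posts [233. 168.] 27 (array([562.7,  37.3]), array([15. , 12.2]), 1.7) med [562.6  37.2  95.5] zmax 103.1
posts [213. 172.] 27 (array([549.8,  95.8]), array([17. , 13.2]), 15.9) med [549.9  94.5  96.8] zmax 101.3
```

View pics/c_top.png

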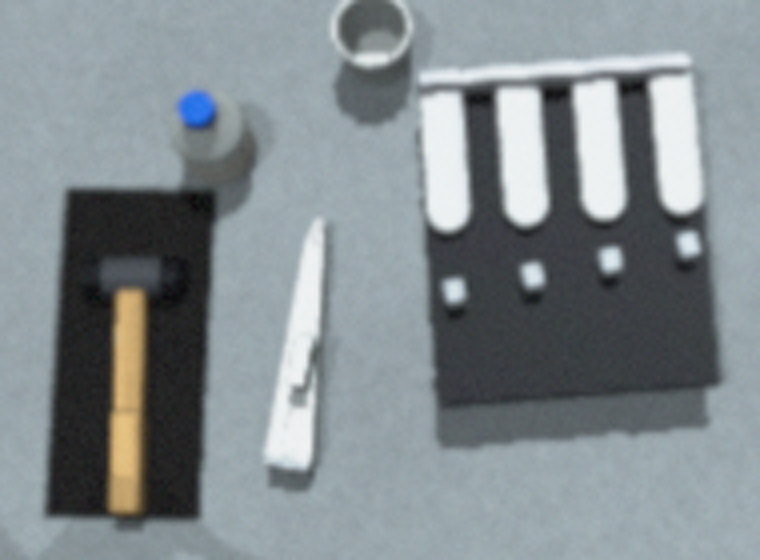

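Crop check: the white bar has its thick end at (290,460), its thin end at (320,222) and its lug at (305,365). The mallet lies with its head at (135,275), and the four posts run from (455,292) to (688,245). Next I'll refine the platform pose and rack poses with rays from both views.

```bash
cat > meas.py <<'E'
from h import *
def bcap(c):
    H,S,V=cv2.split(cv2.cvtColor(c["frame"],cv2.COLOR_BGR2HSV)); P=cloud(c)
    m=(H>100)&(H<125)&(S>150)&(V>90); return m,P,(H,S,V)
def racks(c,box=(330,620,-470,-120),zc=76):
    m,P,_=bcap(c); x,y=P[...,0],P[...,1]
    m=m&(x>box[0])&(x<box[1])&(y>box[2])&(y<box[3])&(P[...,2]>45)
    v,u=np.nonzero(m); Q=ray(c,np.c_[u,v],zc)[:,:2]
    # group into racks: close caps together along mostly-x lines
    from scipy.cluster.hierarchy import fcluster,linkage
    l=fcluster(linkage(Q,"single"),22,"distance")
    out=[]
    for i in set(l):
        q=Q[l==i]
        if len(q)<30: continue
        (ce,s,a)=cv2.minAreaRect(q.astype(np.float32)); vx,vy,_,_=cv2.fitLine(q.astype(np.float32),cv2.DIST_L2,0,.01,.01).ravel()
        out.append((np.round(ce,1),np.round(s,1),round(np.degrees(np.arctan(vy/vx)),1),len(q)))
    return out
def plat(c,o=(606,11),a=6.):
    P=cloud(c); H,S,V=cv2.split(cv2.cvtColor(c["frame"],cv2.COLOR_BGR2HSV))
    th=np.radians(a); R=np.array([[np.cos(th),np.sin(th)],[-np.sin(th),np.cos(th)]])
    white=(V>150)&(S<60)
    res=[]
    for z,xr in((84.5,(12,95)),):
        v,u=np.nonzero(white&(abs(P[...,2]-86)<9)); Q=(ray(c,np.c_[u,v],z)[:,:2]-o)@R.T
        for y0 in(-90,-30,30,90):
            k=(abs(Q[:,1]-y0)<25)&(Q[:,0]>xr[0])&(Q[:,0]<xr[1]); q=Q[k]
            b=np.round(q[:,0]/6); X=[];Y=[];W=[]
            for t in set(b):
                yy=q[b==t,1]; X.append(t*6);Y.append((yy.max()+yy.min())/2);W.append(np.ptp(yy))
            p=np.polyfit(X,Y,1); res.append((y0,np.round(np.degrees(np.arctan(p[0])),2),np.round(np.polyval(p,50),1),np.round(np.mean(W),1)))
    posts=[]
    v,u=np.nonzero((V>120)&(S<80)&(P[...,2]>89)); Q=(ray(c,np.c_[u,v],96)[:,:2]-o)@R.T
    for y0 in(-90,-30,30,90):
        q=Q[(np.hypot(Q[:,0]+25+(y0+95)/8,Q[:,1]-y0)<16)]
        posts.append((np.round((q.max(0)+q.min(0))/2-[-25-(y0+95)/8,y0],1),len(q)))
    return res,posts
E
python3 - <<'E'
import pickle
from meas import *
for n in("top","scene"):
    c=pickle.load(open(n+"0.pkl","rb")); print(n,"cam",(-cv2.Rodrigues(np.ravel(c["rvec"]))[0].T@np.ravel(c["tvec"])).round())
    for r in racks(c):print(r)
    a,b=plat(c); print(a);print(b)
c=pickle.load(open("top0.pkl","rb"));P=cloud(c);H,S,V=cv2.split(cv2.cvtColor(c["frame"],cv2.COLOR_BGR2HSV))
x,y,z=P[...,0],P[...,1],P[...,2]
k=(V>150)&(S<60)&(abs(x-518)<115)&(abs(y-218)<45)&(z>28)&(z<50)
v,u=np.nonzero(k);Q=ray(c,np.c_[u,v],36)
for b in range(410,630,20):
    q=Q[abs(Q[:,0]-b)<10,1]
    if len(q): print(b,q.min().round(1),q.max().round(1))
print(Q[:,0].min(),Q[:,0].max())
E
```

```text
top cam [ 239.   11. 1572.]
(array([ 477.1, -240.1]), array([ 12.7, 101.2]), np.float32(-9.4), 93)
(array([ 480.7, -320.6]), array([12.9, 98.7]), np.float32(-7.4), 91)
(array([ 506. , -395.4]), array([ 13.6, 101.4]), np.float32(-4.8), 89)
[(-90, np.float64(0.21), np.float64(-88.7), np.float64(30.1)), (-30, np.float64(0.34), np.float64(-28.1), np.float64(28.7)), (30, np.float64(-0.94), np.float64(31.4), np.float64(28.3)), (90, np.float64(2.09), np.float64(92.1), np.float64(27.6))]
[(array([1.4, 0.6]), 28), (array([0.9, 0.6]), 27), (array([0.5, 0.7]), 27), (array([0.2, 1.5]), 24)]
scene cam [1130.  207.  992.]
(array([ 481.1, -236.3]), array([ 17.2, 106.9]), np.float32(-8.4), 96)
(array([ 484.4, -315.7]), array([ 18.4, 104.1]), np.float32(-7.1), 91)
(array([ 508.3, -391.3]), array([ 16.5, 104.7]), np.float32(-4.5), 87)
[(-90, np.float64(0.09), np.float64(-84.7), np.float64(29.7)), (-30, np.float64(-1.28), np.float64(-24.5), np.float64(28.9)), (30, np.float64(-0.51), np.float64(35.3), np.float64(28.8)), (90, np.float64(-0.36), np.float64(95.6), np.float64(28.5))]
[(array([3.4, 4.6]), 19), (array([3.2, 4.7]), 17), (array([4.3, 4.6]), 21), (array([3.7, 4.3]), 23)]
410 210.4 232.3
430 207.6 242.3
450 205.7 240.0
470 206.3 237.7
490 207.2 235.6
510 227.2 231.0
530 206.2 228.7
550 204.5 226.6
570 205.1 224.3
590 206.1 222.0
610 207.2 216.9
417.0119128669726 618.2527600436455
```

```bash
python3 -m pendant '[{"linear":[184,-320,30],"twist":9},{"linear":[184,-320,30],"twist":18},{"linear":[184,-320,30],"twist":18},{"linear":[184,-320,30],"twist":18},{"linear":[184,-320,30],"twist":18},{"linear":[184,-320,30],"twist":18},{"linear":[242,-707,30],"twist":18},{"linear":[242,-707,30],"twist":18},{"linear":[242,-707,30],"twist":18},{"linear":[242,-707,30],"twist":18},{"linear":[242,-707,30],"twist":18},{"linear":[242,-707,30],"twist":18},{"linear":[242,-707,30],"twist":18},{"linear":[242,-707,0],"twist":18},{"linear":[242,-707,-60],"twist":18},{"linear":[242,-707,-80],"twist":18},{"linear":[242,-707,-80],"twist":18}]' 115
python3 - <<'E'
from h import *
for n in("scene",):
    c=bot.capture(n); cv2.imwrite(f"pics/{n}1.png",cv2.resize(c["frame"][100:250,60:300],None,fx=3,fy=3))
E
```

```text
time: 2.22
tool_pos: [477.3, -236.6, 145.2]
tcp_rot: [-3.138, -0.002, 1.419]
contact_force: [0.2, 0.3, 0.7]
grip_width: 50.5
```

View pics/scene1.png

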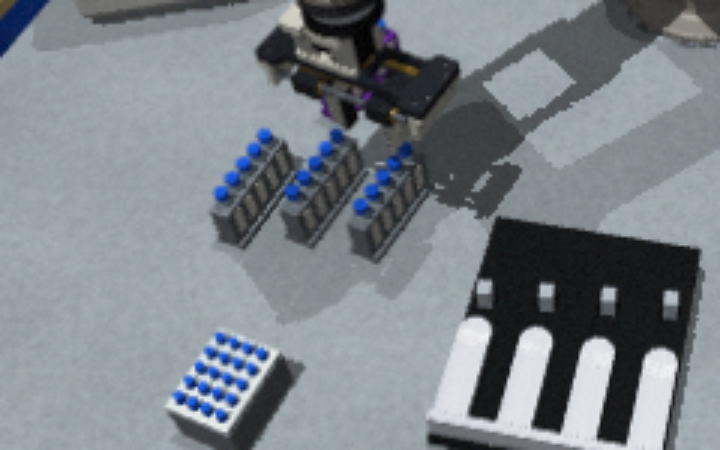

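The scene crop shows the open gripper above the racks. The three grey racks' caps are at (245,165), (315,165) and (385,180), and the purple one sits behind the gripper. Descending on the nearest rack.

```bash
python3 -m pendant '[{"linear":[0,0,-40],"twist":0},{"linear":[0,0,-80],"twist":0},{"linear":[0,0,-105],"twist":0},{"linear":[0,0,-115],"twist":0},{"linear":[0,0,-115],"twist":0},{"linear":[0,0,-115],"twist":0}]' 115 && python3 -m pendant '[{"linear":[0,0,0],"twist":0},{"linear":[0,0,0],"twist":0},{"linear":[0,0,0],"twist":0},{"linear":[0,0,0],"twist":0},{"linear":[0,0,0],"twist":0},{"linear":[0,0,0],"twist":0}]' 255
```

```text
time: 3.02
tool_pos: [479.2, -238.7, 33.2]
tcp_rot: [3.139, 0.001, 1.418]
contact_force: [-0.1, 0.2, -0.6]
grip_width: 50.4
time: 3.78
tool_pos: [478.3, -238.3, 31.9]
tcp_rot: [3.141, 0.0, 1.418]
contact_force: [-0.5, -0.2, 3.3]
grip_width: 24.0
```

```bash
python3 -m pendant '[{"linear":[0,0,50],"twist":0},{"linear":[0,0,110],"twist":0},{"linear":[0,0,120],"twist":5},{"linear":[44,304,120],"twist":15},{"linear":[44,304,120],"twist":15},{"linear":[44,304,120],"twist":15},{"linear":[44,304,120],"twist":15},{"linear":[44,304,120],"twist":15},{"linear":[44,304,120],"twist":15},{"linear":[44,304,120],"twist":15},{"linear":[44,304,120],"twist":15},{"linear":[44,304,120],"twist":15}]'
cat > held.py <<'E'
# pose of held rack relative to the platform, seen in each camera (platform pose per camera)
from meas import *
import pickle,sys
PO={"top":((606.6,12.4),6.15),"scene":((609.1,16.1),6.0)}
def held(n,zt,save=None):
    c=bot.capture(n); o=bot.get_obs(); t=o["tool_pos"]
    if save: pickle.dump(c,open(save,"wb"))
    m,P,_=bcap(c); 
    v,u=np.nonzero(m&(np.hypot(P[...,0]-t[0],P[...,1]-t[1])<80)&(P[...,2]>zt-20)); Q=ray(c,np.c_[u,v],zt-2)[:,:2]
    Q=Q[np.hypot(*(Q-t[:2]).T)<75]
    (oo,a)=PO[n]; th=np.radians(a); R=np.array([[np.cos(th),np.sin(th)],[-np.sin(th),np.cos(th)]])
    q=(Q-oo)@R.T; vx,vy,_,_=cv2.fitLine(q.astype(np.float32),cv2.DIST_L2,0,.01,.01).ravel()
    print(n,len(q),"plat ctr",((q.max(0)+q.min(0))/2).round(1),"mean",q.mean(0).round(1),"span",np.ptp(q,axis=0).round(1),"yaw err",np.degrees(np.arctan(vy/vx)).round(2),"tcp in plat",((t[:2]-oo)@R.T).round(1), t[2].round(1))
    return c
if __name__=="__main__":
    z=bot.get_obs()["tool_pos"][2]-31.5+78
    for n in("top","scene"):
        c=held(n,z); cv2.imwrite(f"pics/{n}_{sys.argv[1]}.png",c["frame"])
E
python3 held.py a
```

```text
time: 5.28
tool_pos: [522.2, 64.6, 151.7]
tcp_rot: [-3.141, -0.0, 1.678]
contact_force: [0.3, -0.2, -2.9]
grip_width: 23.8Traceback (most recent call last):
  File "held.py", line 18, in <module>
    c=held(n,z); cv2.imwrite(f"pics/{n}_{sys.argv[1]}.png",c["frame"])
  File "held.py", line 9, in held
    v,u=np.nonzero(m&(np.hypot(P[...,0]-t[0],P[...,1]-t[1])<80)&(P[...,2]>zt-20)); Q=ray(c,np.c_[u,v],zt-2)[:,:2]
                                                                                     ~~~^^^^^^^^^^^^^^^^^^^
  File "h.py", line 14, in ray
    n=cv2.undistortPoints(np.array(uv,float).reshape(-1,1,2),K,d).reshape(-1,2)
      ~~~~~~~~~~~~~~~~~~~^^^^^^^^^^^^^^^^^^^^^^^^^^^^^^^^^^^^^^^^
cv2.error: OpenCV(4.12.0) /io/opencv/modules/calib3d/src/undistort.dispatch.cpp:347: error: (-215:Assertion failed) CV_IS_MAT(_src) && CV_IS_MAT(_dst) && (_src->rows == 1 || _src->cols == 1) && (_dst->rows == 1 || _dst->cols == 1) && _src->cols + _src->rows - 1 == _dst->rows + _dst->cols - 1 && (CV_MAT_TYPE(_src->type) == CV_32FC2 || CV_MAT_TYPE(_src->type) == CV_64FC2) && (CV_MAT_TYPE(_dst->type) == CV_32FC2 || CV_MAT_TYPE(_dst->type) == CV_64FC2) in function 'cvUndistortPointsInternal'
```

```bash
sed -i 's/for n in("top","scene")/for n in("scene",)/' held.py; python3 held.py a
python3 - <<'E'
from h import *
a=cv2.imread("pics/scene_a.png")[150:270,180:320]
t=bot.capture("top")["frame"][90:210,180:300]
cv2.imwrite("pics/pair_a.png",np.hstack([cv2.resize(a,(560,480)),cv2.resize(t,(240*1,240)) if 0 else cv2.resize(t,(240,480))]))
E
```

```text
scene 69 plat ctr [-48.8  58.3] mean [-47.7  58.4] span [50.8 14.9] yaw err -0.35 tcp in plat [-81.3  57.7] 151.8
```

View pics/pair_a.png

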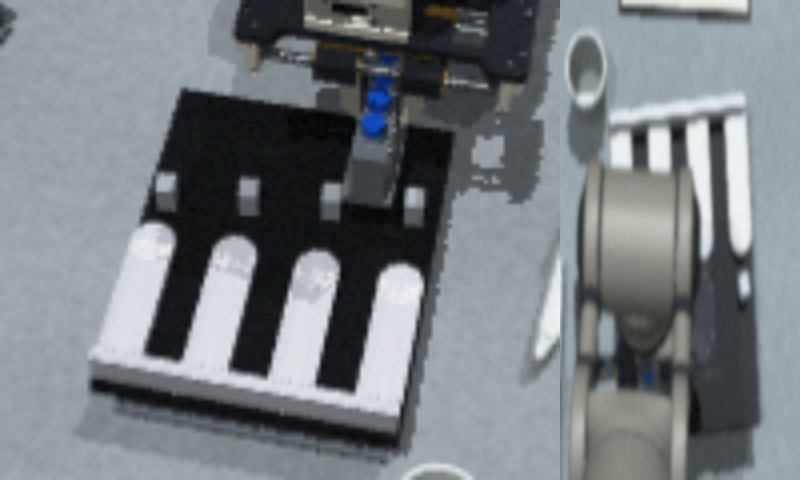

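The scene crop shows the rack held between two posts, (330,200) and (413,205), with its front at (370,185) lined up with lane 2. The left picture puts it about 2 mm short in y.

```bash
python3 -m pendant '[{"linear":[0,2,0],"twist":0},{"linear":[0,2,-20],"twist":0},{"linear":[0,2,-35],"twist":0},{"linear":[0,2,-42],"twist":0},{"linear":[0,2,-46],"twist":0},{"linear":[0,2,-48.5],"twist":0},{"linear":[0,2,-48.5],"twist":0},{"linear":[0,2,-48.5],"twist":0}]'; python3 held.py b
```

```text
time: 6.42
tool_pos: [522.5, 67.9, 103.6]
tcp_rot: [3.141, -0.0, 1.68]
contact_force: [0.7, 0.8, -3.1]
grip_width: 23.8
scene 62 plat ctr [-47.3  61.4] mean [-46.   61.7] span [46.  15.5] yaw err -0.32 tcp in plat [-80.7  60.5] 103.6
```

```bash
python3 -m pendant '[{"linear":[0,-0.7,-0.8],"twist":0},{"linear":[5,-0.2,-0.8],"twist":0},{"linear":[10,0.4,-0.8],"twist":0},{"linear":[15,0.9,-0.8],"twist":0},{"linear":[20,1.4,-0.8],"twist":0},{"linear":[25,2,-0.8],"twist":0},{"linear":[30,2.5,-0.8],"twist":0},{"linear":[30,2.5,-0.8],"twist":0}]'; python3 held.py c
```

```text
time: 7.48
tool_pos: [552.6, 70.4, 102.4]
tcp_rot: [3.141, -0.0, 1.68]
contact_force: [-0.0, 0.2, -2.1]
grip_width: 23.9
scene 62 plat ctr [-25.6  61.1] mean [-16.3  61.1] span [60.7 15.3] yaw err 0.59 tcp in plat [-50.8  59.9] 102.4
```

```bash
python3 -m pendant '[{"linear":[10,1.1,0],"twist":0},{"linear":[20,2.1,0],"twist":0},{"linear":[30,3.2,0],"twist":0},{"linear":[40,4.3,0],"twist":0},{"linear":[50,5.3,0],"twist":0},{"linear":[60,6.4,0],"twist":0},{"linear":[70,7.5,0],"twist":0},{"linear":[80,8.5,0],"twist":0},{"linear":[88,9.4,0],"twist":0},{"linear":[92,9.8,0],"twist":0},{"linear":[92,9.8,0],"twist":0}]'
```

```text
time: 8.9
tool_pos: [644.3, 80.2, 102.3]
tcp_rot: [-3.141, -0.0, 1.68]
contact_force: [-0.9, -0.2, -2.8]
grip_width: 23.5
```

```bash
python3 -m pendant '[{"linear":[2,0.2,0],"twist":0},{"linear":[4,0.4,0],"twist":0},{"linear":[6,0.6,0],"twist":0},{"linear":[6,0.6,0],"twist":0}]'; python3 held.py d
```

```text
time: 9.4
tool_pos: [650.3, 80.8, 102.4]
tcp_rot: [3.142, -0.0, 1.68]
contact_force: [0.7, 0.5, -2.8]
grip_width: 24.2
scene 61 plat ctr [83.6 61.3] mean [84.5 61.1] span [38.9 13.9] yaw err 0.05 tcp in plat [47.7 60. ] 102.4
```

```bash
python3 -m pendant '[{"linear":[1.5,0.15,0],"twist":0},{"linear":[3,0.3,0],"twist":0},{"linear":[3,0.3,0],"twist":0}]'; python3 -m pendant '[{"linear":[1.5,0.15,0],"twist":0},{"linear":[3,0.3,0],"twist":0},{"linear":[3,0.3,0],"twist":0}]'
```

```text
time: 9.82
tool_pos: [653.4, 81.1, 102.4]
tcp_rot: [3.142, -0.0, 1.68]
contact_force: [-0.8, 0.4, -2.8]
grip_width: 23.8
time: 10.2
tool_pos: [655.6, 81.3, 102.4]
tcp_rot: [-3.14, -0.0, 1.68]
contact_force: [-3.6, -0.5, 0.7]
grip_width: 23.9
```

```bash
python3 -m pendant '[{"linear":[1.5,0.15,0],"twist":0},{"linear":[1.5,0.15,0],"twist":0},{"linear":[1.5,0.15,0],"twist":0}]';python3 -m pendant '[{"linear":[1.5,0.15,0],"twist":0},{"linear":[1.5,0.15,0],"twist":0},{"linear":[1.5,0.15,0],"twist":0}]'
```

```text
time: 10.58
tool_pos: [655.6, 81.4, 102.3]
tcp_rot: [-3.137, -0.0, 1.68]
contact_force: [-10.0, -1.0, 2.5]
grip_width: 23.5
time: 10.95
tool_pos: [655.7, 81.4, 102.5]
tcp_rot: [-3.133, -0.0, 1.68]
contact_force: [-17.3, -2.3, 6.1]
grip_width: 24.0
```

```bash
python3 -m pendant '[{"linear":[-2.5,-0.3,-0.3],"twist":0},{"linear":[-2.5,-0.3,-0.3],"twist":0},{"linear":[-2.5,-0.3,-0.3],"twist":0},{"linear":[-2.5,-0.3,-0.3],"twist":0},{"linear":[-2.5,-0.3,25],"twist":0},{"linear":[-2.5,-0.3,70],"twist":0},{"linear":[-2.5,-0.3,110],"twist":0}]' 118
python3 -m pendant '[{"linear":[-168,-399,0],"twist":-13.5},{"linear":[-168,-399,0],"twist":-13.5},{"linear":[-168,-399,0],"twist":-13.5},{"linear":[-168,-399,0],"twist":-13.5},{"linear":[-168,-399,0],"twist":-13.5},{"linear":[-168,-399,0],"twist":-13.5},{"linear":[-168,-399,0],"twist":-13.5},{"linear":[-168,-399,-20],"twist":-13.5},{"linear":[-168,-399,-50],"twist":-13.5},{"linear":[-168,-399,-50],"twist":-13.5}]'
python3 - <<'E'
from meas import *
c=bot.capture("scene"); cv2.imwrite("pics/s2.png",c["frame"])
for r in racks(c): print(r)
m,P,_=bcap(c); v,u=np.nonzero(m&(P[...,0]>560)&(P[...,0]<720)&(abs(P[...,1]-80)<40)); Q=ray(c,np.c_[u,v],146)[:,:2]; print(rect(Q),len(Q))
E
```

```text
time: 11.82
tool_pos: [657.0, 81.3, 213.9]
tcp_rot: [3.141, -0.0, 1.68]
contact_force: [0.1, 0.7, -0.2]
grip_width: 49.3
time: 13.08
tool_pos: [487.7, -317.0, 160.5]
tcp_rot: [-3.138, -0.003, 1.444]
contact_force: [0.2, 0.1, 0.4]
grip_width: 49.3
(array([ 508.3, -391.1]), array([ 16.8, 104.7]), np.float32(-4.7), 87)
(array([ 485.8, -315.9]), array([ 18.4, 104. ]), np.float32(-5.8), 71)
(array([658.4,  82.6]), array([105.5,  15.3]), 6.2) 169
```

View pics/s2.png

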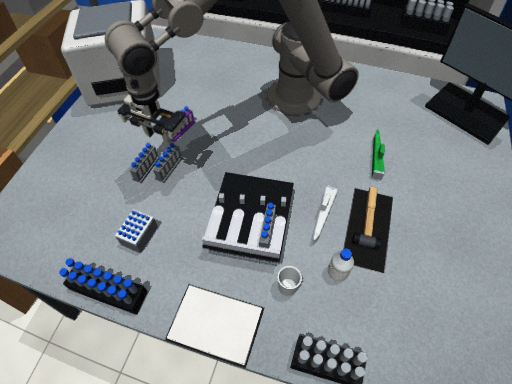

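Rack 1 sits home at scene pixel (267,225), left lane. The other two are unmoved at (144,160) and (168,160). Taking the nearer one, B.

```bash
python3 -m pendant '[{"linear":[-3,-1,-40],"twist":0},{"linear":[-3,-1,-80],"twist":0},{"linear":[-3,-1,-115],"twist":0},{"linear":[-3,-1,-131],"twist":0},{"linear":[-3,-1,-131],"twist":0},{"linear":[-3,-1,-131],"twist":0}]' 118 && python3 -m pendant '[{"linear":[0,0,0],"twist":0},{"linear":[0,0,0],"twist":0},{"linear":[0,0,0],"twist":0},{"linear":[0,0,0],"twist":0},{"linear":[0,0,0],"twist":0},{"linear":[0,0,0],"twist":0}]' 255
```

```text
time: 13.88
tool_pos: [486.8, -319.4, 33.2]
tcp_rot: [3.139, 0.002, 1.445]
contact_force: [0.2, -0.5, -0.3]
grip_width: 49.3
time: 14.62
tool_pos: [485.9, -318.8, 31.8]
tcp_rot: [3.141, 0.0, 1.444]
contact_force: [-1.1, 0.5, 5.3]
grip_width: 23.9
```

```bash
python3 -m pendant '[{"linear":[0,0,50],"twist":0},{"linear":[0,0,110],"twist":0},{"linear":[0,0,120],"twist":5},{"linear":[44,326.5,120],"twist":13.5},{"linear":[44,326.5,120],"twist":13.5},{"linear":[44,326.5,120],"twist":13.5},{"linear":[44,326.5,120],"twist":13.5},{"linear":[44,326.5,120],"twist":13.5},{"linear":[44,326.5,120],"twist":13.5},{"linear":[44,326.5,120],"twist":13.5},{"linear":[44,326.5,100],"twist":13.5},{"linear":[44,326.5,86],"twist":13.5},{"linear":[44,326.5,78],"twist":13.5},{"linear":[44,326.5,74],"twist":13.5},{"linear":[44,326.5,71.5],"twist":13.5},{"linear":[44,326.5,71.5],"twist":13.5},{"linear":[44,326.5,71.5],"twist":13.5}]'; python3 held.py e
```

```text
time: 16.75
tool_pos: [530.0, 7.9, 103.3]
tcp_rot: [3.141, 0.0, 1.68]
contact_force: [-0.3, -0.8, -2.2]
grip_width: 24.0
scene 51 plat ctr [-47.    0.9] mean [-44.9   1.2] span [41.4 13.7] yaw err 0.94 tcp in plat [-79.6   0.1] 103.3
```

```bash
python3 -m pendant '[{"linear":[7,0.7,-0.8],"twist":0},{"linear":[14,1.5,-0.8],"twist":0},{"linear":[20,2.1,-0.8],"twist":0},{"linear":[26,2.8,-0.8],"twist":0},{"linear":[32,3.4,-0.8],"twist":0},{"linear":[38,4.1,-0.8],"twist":0},{"linear":[38,4.1,-0.8],"twist":0}]'
```

```text
time: 17.68
tool_pos: [568.2, 12.0, 102.1]
tcp_rot: [3.141, -0.0, 1.68]
contact_force: [-0.0, 0.5, -2.0]
grip_width: 24.2
```

```bash
python3 -m pendant '[{"linear":[10,1.1,0],"twist":0},{"linear":[20,2.1,0],"twist":0},{"linear":[30,3.2,0],"twist":0},{"linear":[40,4.3,0],"twist":0},{"linear":[50,5.3,0],"twist":0},{"linear":[60,6.4,0],"twist":0},{"linear":[70,7.5,0],"twist":0},{"linear":[80,8.5,0],"twist":0},{"linear":[86,9.2,0],"twist":0},{"linear":[90,9.6,0],"twist":0},{"linear":[90,9.6,0],"twist":0}]'; python3 -m pendant '[{"linear":[1.5,0.15,0],"twist":0},{"linear":[3,0.3,0],"twist":0},{"linear":[4,0.4,0],"twist":0},{"linear":[4,0.4,0],"twist":0}]'
```

```text
time: 19.05
tool_pos: [657.8, 21.6, 102.1]
tcp_rot: [-3.141, -0.0, 1.68]
contact_force: [0.0, 0.2, -1.8]
grip_width: 23.9
time: 19.55
tool_pos: [661.8, 21.9, 102.2]
tcp_rot: [3.142, -0.0, 1.68]
contact_force: [-0.9, -0.6, -2.9]
grip_width: 23.8
```

```bash
python3 -m pendant '[{"linear":[1.5,0.15,0],"twist":0},{"linear":[3,0.3,0],"twist":0},{"linear":[3,0.3,0],"twist":0}]'; python3 -m pendant '[{"linear":[1.5,0.15,0],"twist":0},{"linear":[2.5,0.3,0],"twist":0},{"linear":[2.5,0.3,0],"twist":0}]'
```

```text
time: 19.92
tool_pos: [664.9, 22.2, 102.1]
tcp_rot: [3.141, -0.0, 1.68]
contact_force: [0.0, -0.1, -2.5]
grip_width: 23.4
time: 20.3
tool_pos: [666.0, 22.4, 102.1]
tcp_rot: [-3.138, -0.0, 1.68]
contact_force: [-5.0, -0.8, 0.2]
grip_width: 23.6
```

```bash
python3 -m pendant '[{"linear":[2,0.2,0],"twist":0},{"linear":[2,0.2,0],"twist":0},{"linear":[2,0.2,0],"twist":0}]';  python3 -m pendant '[{"linear":[-2.5,-0.3,-0.3],"twist":0},{"linear":[-2.5,-0.3,-0.3],"twist":0},{"linear":[-2.5,-0.3,-0.3],"twist":0},{"linear":[-2.5,-0.3,-0.3],"twist":0},{"linear":[-2.5,-0.3,25],"twist":0},{"linear":[-2.5,-0.3,70],"twist":0},{"linear":[-2.5,-0.3,110],"twist":0},{"linear":[-2.5,-0.3,110],"twist":0}]' 118
python3 -m pendant '[{"linear":[-158,-416,0],"twist":-11},{"linear":[-158,-416,0],"twist":-11},{"linear":[-158,-416,0],"twist":-11},{"linear":[-158,-416,0],"twist":-11},{"linear":[-158,-416,0],"twist":-11},{"linear":[-158,-416,0],"twist":-11},{"linear":[-158,-416,0],"twist":-11},{"linear":[-158,-416,-20],"twist":-11},{"linear":[-158,-416,-50],"twist":-11},{"linear":[-158,-416,-50],"twist":-11},{"linear":[-158,-416,-50],"twist":-11}]'
python3 - <<'E'
from meas import *
c=bot.capture("scene"); cv2.imwrite("pics/s3.png",c["frame"])
for r in racks(c): print(r)
m,P,_=bcap(c)
for y0 in(80,21):
  v,u=np.nonzero(m&(P[...,0]>560)&(P[...,0]<720)&(abs(P[...,1]-y0)<28)); Q=ray(c,np.c_[u,v],146)[:,:2]; print(rect(Q),len(Q))
E
```

```text
time: 20.68
tool_pos: [666.0, 22.5, 102.1]
tcp_rot: [-3.134, -0.0, 1.68]
contact_force: [-13.7, -1.1, 5.6]
grip_width: 23.9
time: 21.68
tool_pos: [668.6, 22.4, 216.5]
tcp_rot: [3.134, 0.001, 1.68]
contact_force: [-0.4, 0.6, -0.2]
grip_width: 49.7
time: 23.05
tool_pos: [509.1, -393.6, 162.7]
tcp_rot: [3.141, 0.0, 1.488]
contact_force: [0.3, 0.6, -0.1]
grip_width: 49.6
(array([ 512.7, -391.8]), array([16.6, 95.8]), np.float32(-4.3), 77)
(array([658.4,  82.6]), array([105.5,  15.3]), 6.2) 171
(array([664. ,  23.2]), array([106.3,  15. ]), 6.5) 153
```

```bash
python3 -m pendant '[{"linear":[-1,0.3,-40],"twist":0},{"linear":[-1,0.3,-80],"twist":0},{"linear":[-1,0.3,-115],"twist":0},{"linear":[-1,0.3,-130.5],"twist":0},{"linear":[-1,0.3,-130.5],"twist":0},{"linear":[-1,0.3,-130.5],"twist":0}]' 118 && python3 -m pendant '[{"linear":[0,0,0],"twist":0},{"linear":[0,0,0],"twist":0},{"linear":[0,0,0],"twist":0},{"linear":[0,0,0],"twist":0},{"linear":[0,0,0],"twist":0},{"linear":[0,0,0],"twist":0}]' 255
```

```text
time: 23.85
tool_pos: [508.7, -394.1, 33.6]
tcp_rot: [3.139, 0.002, 1.488]
contact_force: [-0.4, 0.0, 0.3]
grip_width: 49.6
time: 24.6
tool_pos: [507.9, -393.5, 32.0]
tcp_rot: [3.141, 0.0, 1.488]
contact_force: [-0.6, -0.9, 4.3]
grip_width: 23.6
```

```bash
python3 -m pendant '[{"linear":[0,0,50],"twist":0},{"linear":[0,0,110],"twist":0},{"linear":[0,0,120],"twist":5},{"linear":[28,342,120],"twist":11},{"linear":[28,342,120],"twist":11},{"linear":[28,342,120],"twist":11},{"linear":[28,342,120],"twist":11},{"linear":[28,342,120],"twist":11},{"linear":[28,342,120],"twist":11},{"linear":[28,342,120],"twist":11},{"linear":[28,342,100],"twist":11},{"linear":[28,342,86],"twist":11},{"linear":[28,342,78],"twist":11},{"linear":[28,342,74],"twist":11},{"linear":[28,342,71],"twist":11},{"linear":[28,342,71],"twist":11},{"linear":[28,342,71],"twist":11}]'; python3 held.py f
```

```text
time: 26.72
tool_pos: [536.0, -51.3, 103.0]
tcp_rot: [3.141, 0.0, 1.68]
contact_force: [-0.6, 0.2, -1.8]
grip_width: 23.3
scene 56 plat ctr [-55.7 -58. ] mean [-44.8 -57.7] span [61.4 14.6] yaw err 0.31 tcp in plat [-79.8 -59.4] 103.0
```

```bash
python3 -m pendant '[{"linear":[0,-0.6,-0.8],"twist":0},{"linear":[7,0.1,-0.8],"twist":0},{"linear":[14,0.9,-0.8],"twist":0},{"linear":[20,1.5,-0.8],"twist":0},{"linear":[26,2.2,-0.8],"twist":0},{"linear":[32,2.8,-0.8],"twist":0},{"linear":[38,3.5,-0.8],"twist":0},{"linear":[38,3.5,-0.8],"twist":0}]'
```

```text
time: 27.78
tool_pos: [574.9, -47.7, 102.0]
tcp_rot: [3.14, 0.0, 1.68]
contact_force: [0.7, 0.8, 1.7]
grip_width: 24.0
```

```bash
python3 -m pendant '[{"linear":[10,1.1,0],"twist":0},{"linear":[20,2.1,0],"twist":0},{"linear":[30,3.2,0],"twist":0},{"linear":[40,4.3,0],"twist":0},{"linear":[50,5.3,0],"twist":0},{"linear":[60,6.4,0],"twist":0},{"linear":[70,7.5,0],"twist":0},{"linear":[80,8.5,0],"twist":0},{"linear":[86,9.2,0],"twist":0},{"linear":[90,9.6,0],"twist":0},{"linear":[90,9.6,0],"twist":0}]'; python3 -m pendant '[{"linear":[1.5,0.15,0],"twist":0},{"linear":[3,0.3,0],"twist":0},{"linear":[3,0.3,0],"twist":0}]'
```

```text
time: 29.15
tool_pos: [664.6, -38.0, 102.0]
tcp_rot: [3.14, 0.0, 1.68]
contact_force: [-0.8, 0.1, 4.0]
grip_width: 23.5
time: 29.52
tool_pos: [666.8, -37.9, 102.0]
tcp_rot: [-3.141, -0.0, 1.68]
contact_force: [-4.8, -0.9, 5.5]
grip_width: 24.0
```

```bash
python3 -m pendant '[{"linear":[2,0.2,0],"twist":0},{"linear":[2,0.2,0],"twist":0},{"linear":[2,0.2,0],"twist":0}]'; python3 -m pendant '[{"linear":[1,0.1,0],"twist":0},{"linear":[1,0.1,0],"twist":0},{"linear":[1,0.1,0],"twist":0}]'
```

```text
time: 29.9
tool_pos: [668.9, -37.6, 102.0]
tcp_rot: [3.141, -0.0, 1.68]
contact_force: [-3.3, -0.0, 4.8]
grip_width: 23.5
time: 30.28
tool_pos: [669.6, -37.5, 102.0]
tcp_rot: [-3.141, -0.0, 1.68]
contact_force: [-5.2, -0.7, 5.1]
grip_width: 23.7
```

Still sliding with friction, so I'll keep pushing.

```bash
python3 -m pendant '[{"linear":[2,0.2,0],"twist":0},{"linear":[2,0.2,0],"twist":0},{"linear":[2,0.2,0],"twist":0}]'; python3 -m pendant '[{"linear":[2,0.2,0],"twist":0},{"linear":[2,0.2,0],"twist":0},{"linear":[2,0.2,0],"twist":0}]'
```

```text
time: 30.65
tool_pos: [669.7, -37.5, 102.0]
tcp_rot: [-3.137, -0.001, 1.68]
contact_force: [-12.9, -1.0, 9.4]
grip_width: 23.7
time: 31.02
tool_pos: [669.8, -37.4, 101.9]
tcp_rot: [-3.132, -0.001, 1.68]
contact_force: [-19.4, -1.8, 13.4]
grip_width: 23.7
```

```bash
python3 -m pendant '[{"linear":[-4,-0.4,0],"twist":0},{"linear":[-4,-0.4,0],"twist":0},{"linear":[-4,-0.4,0],"twist":0},{"linear":[-4,-0.4,0],"twist":0},{"linear":[-4,-0.4,25],"twist":0},{"linear":[-4,-0.4,70],"twist":0},{"linear":[-4,-0.4,110],"twist":0},{"linear":[-4,-0.4,110],"twist":0}]' 118
python3 -m pendant '[{"linear":[-20,0,10],"twist":10},{"linear":[-60,40,10],"twist":20},{"linear":[-100,95,10],"twist":30},{"linear":[-140,150,10],"twist":40},{"linear":[-167,205,10],"twist":50},{"linear":[-167,255,10],"twist":60},{"linear":[-167,255,10],"twist":70},{"linear":[-167,255,0],"twist":76.5},{"linear":[-167,255,0],"twist":76.5},{"linear":[-167,255,0],"twist":76.5}]' 80
python3 - <<'E'
from meas import *
c=bot.capture("scene"); cv2.imwrite("pics/s4.png",cv2.resize(c["frame"][140:280,180:400],None,fx=3.4,fy=3.4))
import pickle; pickle.dump(c,open("s4.pkl","wb"))
m,P,_=bcap(c)
for y0 in(80,21,-38):
  v,u=np.nonzero(m&(P[...,0]>560)&(P[...,0]<740)&(abs(P[...,1]-y0)<28)); Q=ray(c,np.c_[u,v],146)[:,:2]; print(rect(Q),len(Q))
H,S,V=cv2.split(cv2.cvtColor(c["frame"],cv2.COLOR_BGR2HSV)); x,y,z=np.moveaxis(P,2,0)
w=(V>130)&(S<60)&(abs(x-510)<130)&(abs(y-220)<55)
for lo,hi,zz in((60,80,70),(26,48,36)):
  v,u=np.nonzero(w&(z>lo)&(z<hi)); 
  if len(u)>5: Q=ray(c,np.c_[u,v],zz)[:,:2]; print(zz,rect(Q),len(Q))
E
```

```text
time: 32.02
tool_pos: [671.7, -37.7, 216.1]
tcp_rot: [3.134, 0.002, 1.68]
contact_force: [-0.4, 0.9, -0.1]
grip_width: 49.6
time: 33.28
tool_pos: [502.7, 217.3, 211.6]
tcp_rot: [-3.141, -0.001, 3.013]
contact_force: [-0.2, -0.4, -1.4]
grip_width: 63.3
(array([658.4,  82.6]), array([105.5,  15.3]), 6.2) 167
(array([664. ,  23.2]), array([106.3,  15. ]), 6.5) 157
(array([669.8, -35.6]), array([107.8,  15. ]), 6.7) 152
70 (array([502.9, 222.3]), array([36.8, 11.3]), -19.2) 10
36 (array([524.5, 222. ]), array([192.9,  29.5]), -3.7) 288
```

View pics/s4.png

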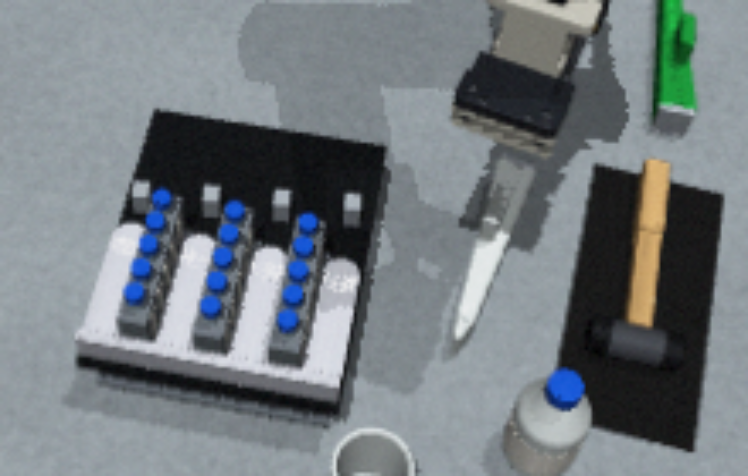

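All three racks stand home, with caps at (150,245), (225,255) and (300,270). The gripper is above the bar's lug at about (485,190), and the mallet is still in place.

```bash
python3 -m pendant '[{"linear":[-1.5,0.8,-50],"twist":0},{"linear":[-1.5,0.8,-100],"twist":0},{"linear":[-1.5,0.8,-135],"twist":0},{"linear":[-1.5,0.8,-155],"twist":0},{"linear":[-1.5,0.8,-165],"twist":0},{"linear":[-1.5,0.8,-171],"twist":0},{"linear":[-1.5,0.8,-171],"twist":0},{"linear":[-1.5,0.8,-171],"twist":0}]'
```

```text
time: 34.33
tool_pos: [501.8, 218.4, 41.6]
tcp_rot: [3.141, 0.001, 3.015]
contact_force: [-0.2, 0.3, -0.1]
grip_width: 63.1
```

```bash
python3 -m pendant '[{"linear":[0,0,-1],"twist":0},{"linear":[0,0,-1],"twist":0},{"linear":[0,0,-1],"twist":0},{"linear":[0,0,-1],"twist":0},{"linear":[0,0,-1],"twist":0},{"linear":[0,0,-1],"twist":0},{"linear":[0,0,-1],"twist":0}]' 255
```

```text
time: 35.2
tool_pos: [500.5, 218.2, 39.9]
tcp_rot: [-3.141, -0.002, 3.015]
contact_force: [-6.3, -0.4, 5.7]
grip_width: 39.9
```

```bash
python3 -m pendant '[{"linear":[0,0,20],"twist":0},{"linear":[0,0,60],"twist":0},{"linear":[0,0,110],"twist":0},{"linear":[0,0,160],"twist":-10},{"linear":[0,0,160],"twist":-20},{"linear":[0,0,160],"twist":-30},{"linear":[0,0,160],"twist":-40},{"linear":[0,0,160],"twist":-50},{"linear":[0,0,160],"twist":-60},{"linear":[0,0,160],"twist":-70},{"linear":[0,0,160],"twist":-76.5},{"linear":[40,-70,160],"twist":-76.5},{"linear":[74,-130,160],"twist":-76.5},{"linear":[74,-130,160],"twist":-76.5},{"linear":[74,-130,130],"twist":-76.5},{"linear":[74,-130,112],"twist":-76.5},{"linear":[74,-130,112],"twist":-76.5},{"linear":[74,-130,112],"twist":-76.5}]'
cat > barm.py <<'E'
from meas import *
import pickle,sys
def bar(zu,cams=("scene","top"),xy=None,tag=""):
    t=bot.get_obs()["tool_pos"]; t=t if xy is None else xy
    for n,(oo,a) in {"scene":((609.4,17.5),6.15),"top":((606.6,12.4),6.15)}.items():
        c=bot.capture(n); P=cloud(c); H,S,V=cv2.split(cv2.cvtColor(c["frame"],cv2.COLOR_BGR2HSV))
        th=np.radians(a); R=np.array([[np.cos(th),np.sin(th)],[-np.sin(th),np.cos(th)]])
        k=(V>125)&(S<60)&(P[...,2]>zu+26)&(P[...,2]<zu+46)
        q0=(P[...,:2]-oo)@R.T; k&=(q0[...,0]<2)&(q0[...,0]>-70)&(q0[...,1]>-110)&(q0[...,1]<190)
        v,u=np.nonzero(k); q=(ray(c,np.c_[u,v],zu+36)[:,:2]-oo)@R.T
        print(n,len(q),"tcp",((t[:2]-oo)@R.T).round(1))
        if tag: cv2.imwrite(f"pics/{n}_{tag}.png",c["frame"])
        if len(q)<20: continue
        b=np.round(q[:,1]/15)*15
        print([(int(s),q[b==s,0].min().round(1),q[b==s,0].max().round(1)) for s in sorted(set(b))],"y",q[:,1].min().round(1),q[:,1].max().round(1))
if __name__=="__main__": bar(float(sys.argv[1]),tag=sys.argv[2])
E
python3 barm.py 112 g; python3 -c "
import cv2;a=cv2.imread('pics/scene_g.png')[120:250,190:360];cv2.imwrite('pics/scene_gc.png',cv2.resize(a,None,fx=4.4,fy=4.4))"
```

```text
time: 37.45
tool_pos: [575.8, 88.2, 152.4]
tcp_rot: [3.14, 0.0, 1.68]
contact_force: [0.6, -0.4, -2.6]
grip_width: 39.9
scene 299 tcp [-25.8  73.9]
[(-45, np.float64(-15.9), np.float64(-8.9)), (-30, np.float64(-22.4), np.float64(-7.8)), (-15, np.float64(-21.7), np.float64(-5.0)), (0, np.float64(-21.1), np.float64(-2.9)), (15, np.float64(-22.2), np.float64(-6.5)), (30, np.float64(-22.6), np.float64(-3.3)), (45, np.float64(-15.0), np.float64(-1.1)), (60, np.float64(-22.4), np.float64(-4.8)), (75, np.float64(-22.3), np.float64(-6.9)), (90, np.float64(-24.4), np.float64(-4.1)), (105, np.float64(-19.5), np.float64(-3.5)), (120, np.float64(-32.3), np.float64(-4.0)), (135, np.float64(-33.8), np.float64(-6.5)), (150, np.float64(-35.3), np.float64(-7.0))] y -43.7 154.9
top 41 tcp [-22.4  78.7]
[(-45, np.float64(-17.1), np.float64(-10.8)), (-30, np.float64(-19.7), np.float64(-6.7)), (135, np.float64(-12.3), np.float64(-5.8)), (150, np.float64(-11.6), np.float64(-5.4))] y -41.3 147.3
```

View pics/scene_gc.png

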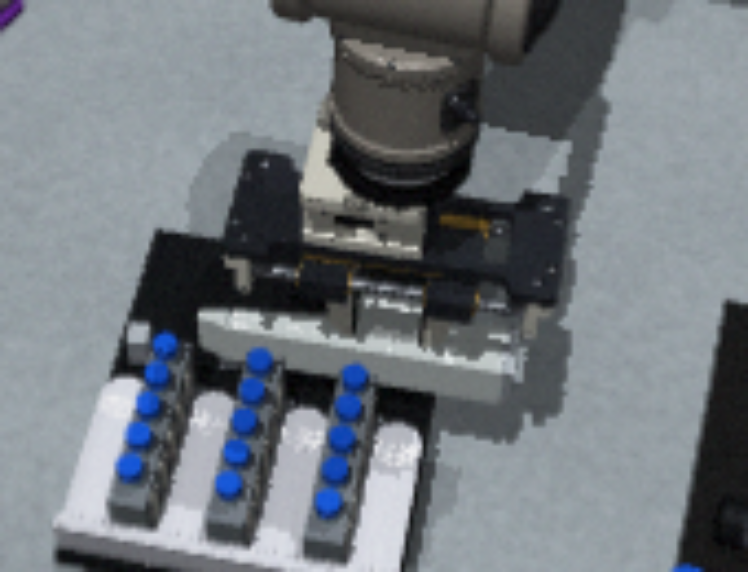

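The bar is held over the groove, its face in front of the racks (rack ends at about (185,350), (275,365) and (365,385)). I'll touch the rack ends gently to find the face position, then back off.

```bash
for i in 1 2 3; do python3 -m pendant '[{"linear":[1,0.1,0],"twist":0},{"linear":[1.5,0.16,0],"twist":0},{"linear":[1.5,0.16,0],"twist":0}]' | grep -E "pos|force"; done
```

```text
tool_pos: [576.9, 88.4, 152.0]
contact_force: [-0.7, -0.3, -3.9]
tool_pos: [577.6, 88.5, 151.7]
contact_force: [-4.5, -0.3, -1.2]
tool_pos: [577.9, 88.6, 151.7]
contact_force: [-8.0, 0.2, 2.5]
```

```bash
python3 -m pendant '[{"linear":[-4.6,-0.5,0],"twist":0},{"linear":[-4.6,-0.5,0],"twist":0},{"linear":[-4.6,-0.5,0],"twist":0},{"linear":[-4.6,-0.5,-8],"twist":0},{"linear":[-4.6,-0.5,-12],"twist":0},{"linear":[-4.6,-0.5,-12],"twist":0}]'
```

```text
time: 39.42
tool_pos: [574.9, 88.2, 139.1]
tcp_rot: [-3.14, -0.0, 1.68]
contact_force: [0.1, 0.2, -3.7]
grip_width: 39.9
```

```bash
python3 -m pendant '[{"linear":[-0.4,0,-3],"twist":0},{"linear":[-0.4,0,-6],"twist":0},{"linear":[-0.4,0,-9],"twist":0},{"linear":[-0.4,0,-9],"twist":0}]';python3 -m pendant '[{"linear":[0,0,-4],"twist":0},{"linear":[0,0,-8],"twist":0},{"linear":[0,0,-12],"twist":0},{"linear":[0,0,-15],"twist":0},{"linear":[0,0,-17.5],"twist":0},{"linear":[0,0,-17.5],"twist":0}]'
```

```text
time: 39.92
tool_pos: [574.6, 88.2, 130.6]
tcp_rot: [-3.141, -0.0, 1.68]
contact_force: [0.5, -0.1, -3.0]
grip_width: 39.8
time: 40.67
tool_pos: [574.6, 88.3, 113.1]
tcp_rot: [-3.141, -0.0, 1.68]
contact_force: [-0.5, -0.4, -3.2]
grip_width: 39.7
```

Past the post tops with no contact. Setting it down.

```bash
python3 -m pendant '[{"linear":[0,0,-1],"twist":0},{"linear":[0,0,-2],"twist":0},{"linear":[0,0,-2.7],"twist":0},{"linear":[0,0,-2.7],"twist":0}]'
```

```text
time: 41.18
tool_pos: [574.7, 88.2, 110.6]
tcp_rot: [-3.142, -0.0, 1.68]
contact_force: [0.7, 0.3, -2.6]
grip_width: 40.0
```

```bash
python3 -m pendant '[{"linear":[0,0,-0.6],"twist":0},{"linear":[0,0,-0.6],"twist":0},{"linear":[0,0,-0.6],"twist":0},{"linear":[0,0,-0.6],"twist":0},{"linear":[0,0,15],"twist":0},{"linear":[0,0,50],"twist":0},{"linear":[0,0,100],"twist":0},{"linear":[-60,30,100],"twist":0},{"linear":[-120,60,100],"twist":0},{"linear":[-120,60,100],"twist":0}]' 80
python3 barm.py 70 h
python3 - <<'E'
from meas import *
for n in("scene","top"):
    c=bot.capture(n);P=cloud(c);H,S,V=cv2.split(cv2.cvtColor(c["frame"],cv2.COLOR_BGR2HSV))
    v,u=np.nonzero((H>8)&(H<28)&(S>90)&(V>100)&(abs(P[...,1]-360)<60)&(P[...,2]>15)&(P[...,2]<60)&(P[...,0]>350)&(P[...,0]<620))
    Q=ray(c,np.c_[u,v],28)[:,:2]; 
    b=np.round(Q[:,0]/20)*20; print(n,rect(Q),[(int(s),Q[b==s,1].min().round(),Q[b==s,1].max().round()) for s in sorted(set(b))])
    k=(V<75)&(abs(P[...,1]-360)<60)&(P[...,2]>20)&(P[...,2]<50)&(P[...,0]>530)&(P[...,0]<620)
    v,u=np.nonzero(k);Q=ray(c,np.c_[u,v],26)[:,:2];print(" head",rect(Q),len(Q))
    k=(V<75)&(abs(P[...,1]-360)<100)&(P[...,2]<12)&(P[...,0]>380)&(P[...,0]<700)
    v,u=np.nonzero(k);Q=ray(c,np.c_[u,v],4)[:,:2];print(" mat",rect(Q),len(Q))
a=cv2.imread('pics/scene_h.png')[130:280,190:400];cv2.imwrite('pics/scene_hc.png',cv2.resize(a,None,fx=3.7,fy=3.7))
E
```

```text
time: 42.42
tool_pos: [451.8, 149.5, 212.0]
tcp_rot: [3.141, -0.0, 1.682]
contact_force: [0.3, -0.6, 1.0]
grip_width: 63.0
scene 415 tcp [-142.5  148.1]
[(-90, np.float64(-27.2), np.float64(-13.3)), (-75, np.float64(-18.8), np.float64(-18.8)), (-45, np.float64(-17.1), np.float64(-12.7)), (-30, np.float64(-33.2), np.float64(-8.8)), (-15, np.float64(-21.5), np.float64(-7.2)), (0, np.float64(-25.9), np.float64(-18.7)), (15, np.float64(-28.0), np.float64(-7.2)), (30, np.float64(-40.9), np.float64(-8.8)), (45, np.float64(-31.3), np.float64(-8.2)), (60, np.float64(-27.9), np.float64(-20.2)), (75, np.float64(-22.9), np.float64(-8.7)), (90, np.float64(-26.1), np.float64(-7.6)), (105, np.float64(-39.3), np.float64(-7.6)), (120, np.float64(-41.5), np.float64(-7.5)), (135, np.float64(-41.4), np.float64(-5.9)), (150, np.float64(-42.5), np.float64(-8.5))] y -95.4 154.8
top 287 tcp [-139.2  152.9]
[(-90, np.float64(-35.4), np.float64(-19.7)), (-45, np.float64(-19.0), np.float64(-12.8)), (-30, np.float64(-43.5), np.float64(-8.5)), (-15, np.float64(-23.3), np.float64(-7.4)), (0, np.float64(-25.5), n
[... 894 characters left out ...]
.0) 226
 mat (array([515.4, 364. ]), array([268.1, 124. ]), 0.2) 2250
top (array([468.3, 354.3]), array([178.3,  25.2]), 1.2) [(380, np.float64(341.0), np.float64(364.0)), (400, np.float64(342.0), np.float64(365.0)), (420, np.float64(341.0), np.float64(366.0)), (440, np.float64(341.0), np.float64(365.0)), (460, np.float64(343.0), np.float64(366.0)), (480, np.float64(344.0), np.float64(364.0)), (500, np.float64(345.0), np.float64(366.0)), (520, np.float64(347.0), np.float64(367.0)), (540, np.float64(348.0), np.float64(368.0)), (560, np.float64(349.0), np.float64(369.0))]
 head (array([569.2, 361. ]), array([77.7, 29.4]), -88.5) 134
 mat (array([513.5, 359.7]), array([266.3, 121.3]), 0.6) 1927
```

View pics/scene_hc.png

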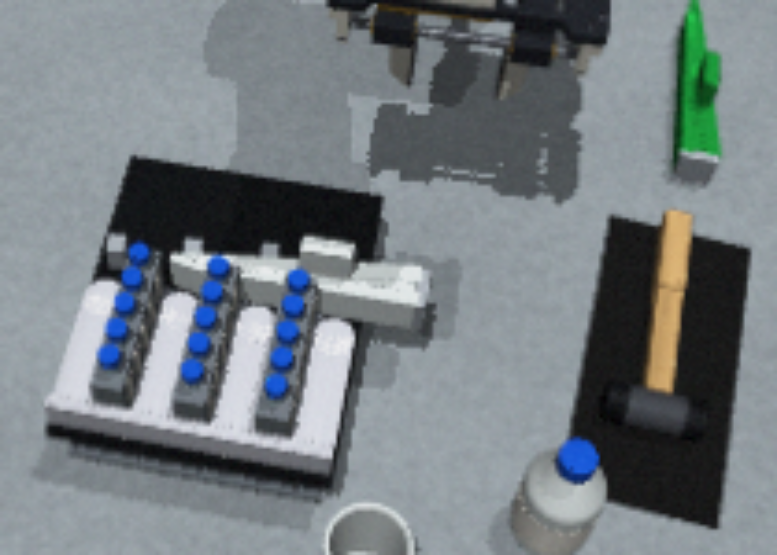

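The bar lies in the groove, lug at (325,255), thick end at (425,300) sticking out left. The mallet is untouched on its mat, head at (650,410).

```bash
python3 -m pendant '[{"linear":[70,210,-20],"twist":-4.4},{"linear":[70,210,-20],"twist":-4.4},{"linear":[70,210,-20],"twist":-4.4},{"linear":[70,210,-20],"twist":-4.4},{"linear":[70,210,-70],"twist":-4.4},{"linear":[70,210,-120],"twist":-4.4},{"linear":[70,210,-160],"twist":-4.4},{"linear":[70,210,-190],"twist":-4.4},{"linear":[70,210,-200],"twist":-4.4},{"linear":[70,210,-200],"twist":-4.4},{"linear":[70,210,-200],"twist":-4.4}]' 100
```

```text
time: 44.0
tool_pos: [526.0, 358.6, 12.1]
tcp_rot: [3.139, -0.001, 1.603]
contact_force: [0.4, -0.4, 0.1]
grip_width: 55.8
```

```bash
python3 -m pendant '[{"linear":[-2,1,-3],"twist":0},{"linear":[-2,1,-4],"twist":0},{"linear":[-2,1,-4],"twist":0},{"linear":[-2,1,-4],"twist":0}]';python3 -m pendant '[{"linear":[0,0,0],"twist":0},{"linear":[0,0,0],"twist":0},{"linear":[0,0,0],"twist":0},{"linear":[0,0,0],"twist":0},{"linear":[0,0,0],"twist":0},{"linear":[0,0,0],"twist":0}]' 255
```

```text
time: 44.5
tool_pos: [522.8, 359.3, 6.8]
tcp_rot: [3.141, -0.0, 1.603]
contact_force: [-0.3, 0.7, -1.2]
grip_width: 55.6
time: 45.25
tool_pos: [522.8, 359.2, 6.6]
tcp_rot: [3.142, -0.0, 1.603]
contact_force: [0.4, -0.7, -0.9]
grip_width: 21.5
```

```bash
python3 -m pendant '[{"linear":[0,0,30],"twist":0},{"linear":[0,0,80],"twist":0},{"linear":[0,0,110],"twist":0},{"linear":[-11,-60,110],"twist":4.4},{"linear":[-11,-120,110],"twist":4.4},{"linear":[-11,-126,110],"twist":4.4},{"linear":[-11,-126,110],"twist":4.4},{"linear":[-11,-126,75],"twist":4.4},{"linear":[-11,-126,70],"twist":4.4},{"linear":[-11,-126,70],"twist":4.4},{"linear":[-11,-126,70],"twist":4.4}]'
python3 - <<'E'
from h import *
c=bot.capture("scene");a=c["frame"][130:280,190:400];cv2.imwrite('pics/s_m.png',cv2.resize(a,None,fx=3.7,fy=3.7))
E
```

```text
time: 46.62
tool_pos: [512.4, 233.9, 77.6]
tcp_rot: [3.14, -0.0, 1.681]
contact_force: [-0.9, -0.9, -2.4]
grip_width: 21.8
```

View pics/s_m.png

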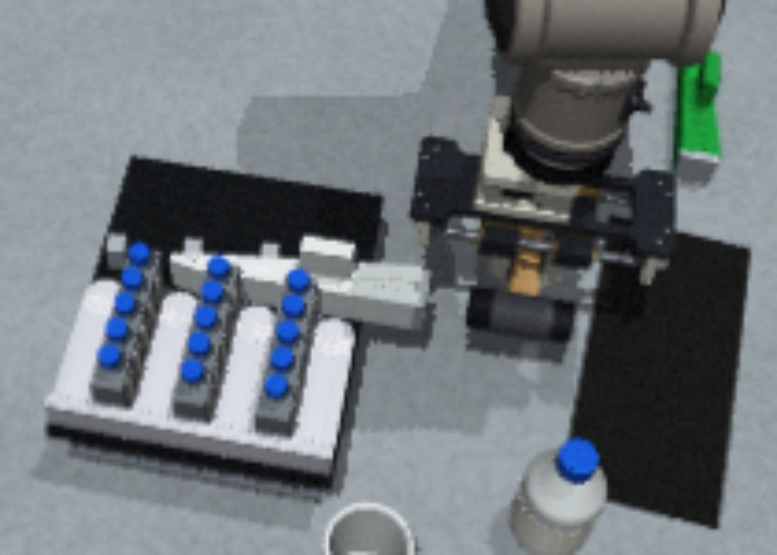

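```bash
python3 -m pendant '[{"linear":[2,-20,0],"twist":0},{"linear":[4.5,-42,0],"twist":0},{"linear":[4.5,-42,0],"twist":0},{"linear":[1.6,-15,0],"twist":0},{"linear":[1.6,-15,0],"twist":0}]'
cat > e.py <<'E'
from h import *
# bar thick-end / lug location in plat y, head face likewise (scene camera)
oo=np.array((609.4,17.5)); th=np.radians(6.15); R=np.array([[np.cos(th),np.sin(th)],[-np.sin(th),np.cos(th)]])
c=bot.capture("scene");P=cloud(c);H,S,V=cv2.split(cv2.cvtColor(c["frame"],cv2.COLOR_BGR2HSV))
q=(P[...,:2]-oo)@R.T
k=(V>110)&(S<60)&(P[...,2]>98)&(P[...,2]<114)&(q[...,0]<-2)&(q[...,0]>-50)&(q[...,1]>-120)&(q[...,1]<190)
n,l,st,ce=cv2.connectedComponentsWithStats(k.astype(np.uint8)); k=np.isin(l,[i for i in range(1,n) if st[i,4]>=6])
v,u=np.nonzero(k);Q=(ray(c,np.c_[u,v],106)[:,:2]-oo)@R.T
z=P[...,2]; kl=(V>110)&(S<60)&(z>128)&(z<150)&(q[...,0]<-8)&(q[...,0]>-45)&(q[...,1]>-20)&(q[...,1]<115)
v,u=np.nonzero(kl);L=(ray(c,np.c_[u,v],140)[:,:2]-oo)@R.T
t=bot.get_obs()["tool_pos"]
print("bar y",Q[:,1].min().round(1),Q[:,1].max().round(1),"lug y", (L[:,1].min().round(1),L[:,1].max().round(1),len(L)) if len(L) else None,"tcp",((t[:2]-oo)@R.T).round(1))
import sys
if len(sys.argv)>1: cv2.imwrite(f'pics/{sys.argv[1]}.png',cv2.resize(c["frame"][130:280,190:400],None,fx=3.7,fy=3.7))
E
python3 e.py
```

```text
time: 47.3
tool_pos: [513.3, 219.5, 77.0]
tcp_rot: [3.141, -0.001, 1.681]
contact_force: [0.0, 1.4, -2.3]
grip_width: 22.0
bar y -49.7 138.9 lug y (np.float64(39.7), np.float64(78.7), 87) tcp [-74.  210.4]
```

```bash
python3 -m pendant '[{"linear":[2,-20,0],"twist":0},{"linear":[4.5,-42,0],"twist":0},{"linear":[4.5,-42,0],"twist":0},{"linear":[1.5,-14,0],"twist":0},{"linear":[1.5,-14,0],"twist":0}]';python3 e.py
```

```text
time: 47.98
tool_pos: [514.7, 205.2, 76.7]
tcp_rot: [3.141, -0.0, 1.681]
contact_force: [-0.9, 0.6, -2.5]
grip_width: 22.0
bar y -59.0 123.3 lug y (np.float64(24.3), np.float64(63.1), 88) tcp [-74.1 196. ]
```

```bash
python3 -m pendant '[{"linear":[2,-20,0],"twist":0},{"linear":[4.5,-42,0],"twist":0},{"linear":[4.5,-42,0],"twist":0},{"linear":[1.1,-10,0],"twist":0},{"linear":[1.1,-10,0],"twist":0}]';python3 e.py; python3 -m pendant '[{"linear":[2,-20,0],"twist":0},{"linear":[4.5,-41,0],"twist":0},{"linear":[4.5,-41,0],"twist":0},{"linear":[0.5,-5,0],"twist":0},{"linear":[0.5,-5,0],"twist":0}]';python3 e.py
```

```text
time: 48.65
tool_pos: [515.6, 195.4, 76.6]
tcp_rot: [-3.141, -0.0, 1.681]
contact_force: [0.2, -0.3, -3.2]
grip_width: 22.1
bar y -90.9 108.5 lug y (np.float64(10.0), np.float64(48.4), 84) tcp [-74.3 186.1]
time: 49.32
tool_pos: [516.3, 189.2, 76.6]
tcp_rot: [-3.142, -0.0, 1.681]
contact_force: [-1.0, -0.1, -4.1]
grip_width: 22.1
bar y -93.7 103.5 lug y (np.float64(5.2), np.float64(100.5), 85) tcp [-74.1 179.9]
```

Now the bar is nearly tight. Firmer taps until it stops advancing.

```bash
for i in 1 2; do python3 -m pendant '[{"linear":[0.6,-6,0],"twist":0},{"linear":[4.8,-45,0],"twist":0},{"linear":[4.8,-45,0],"twist":0},{"linear":[0,0,0],"twist":0},{"linear":[0,0,0],"twist":0}]' | grep -E "pos|force|width"; python3 e.py; done
```

```text
tool_pos: [516.3, 189.9, 76.7]
contact_force: [-0.2, -1.2, -3.7]
grip_width: 21.7
bar y -95.6 103.5 lug y (np.float64(4.6), np.float64(43.0), 84) tcp [-74.1 180.3]
tool_pos: [516.3, 189.7, 76.7]
contact_force: [-0.0, -0.8, -2.7]
grip_width: 21.7
bar y -95.6 103.0 lug y (np.float64(4.6), np.float64(43.0), 84) tcp [-74.1 180.1]
```

```bash
for i in 1 2; do python3 -m pendant '[{"linear":[-1.6,15,0],"twist":0},{"linear":[-1.6,15,0],"twist":0},{"linear":[5,-47,0],"twist":0},{"linear":[5,-47,0],"twist":0},{"linear":[0,0,0],"twist":0},{"linear":[0,0,0],"twist":0}]' | grep -E "pos|force|width"; done; python3 e.py s_t
```

```text
tool_pos: [516.2, 190.9, 76.7]
contact_force: [0.2, -0.9, -2.8]
grip_width: 21.9
tool_pos: [516.2, 190.9, 76.7]
contact_force: [-0.1, -0.6, -3.3]
grip_width: 22.1
bar y -95.6 101.7 lug y (np.float64(3.2), np.float64(103.2), 85) tcp [-74.1 181.2]
```

View pics/s_t.png

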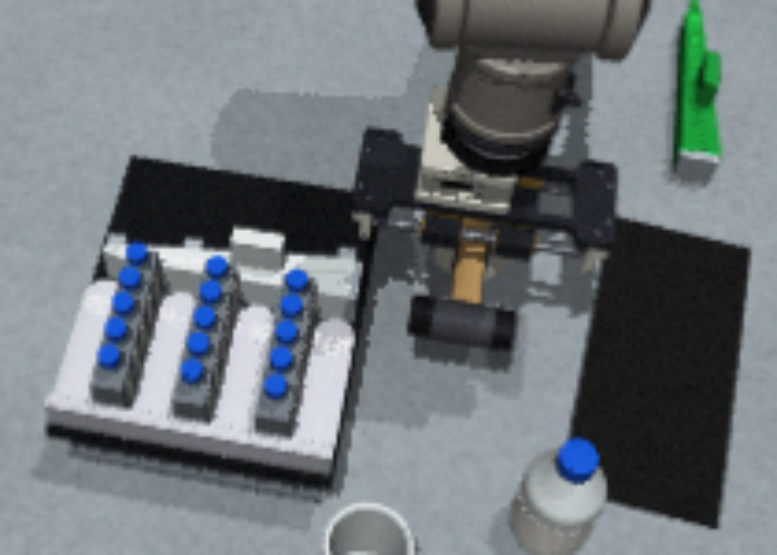

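The bar is in its groove, lug at (258,248), racks still home. It crept about 1 mm with the harder taps, so I'll repeat them until it stops.

```bash
for i in 1 2 3; do python3 -m pendant '[{"linear":[-1.6,15,0],"twist":0},{"linear":[-1.6,15,0],"twist":0},{"linear":[5.2,-49,0],"twist":0},{"linear":[5.2,-49,0],"twist":0},{"linear":[0,0,0],"twist":0},{"linear":[0,0,0],"twist":0},{"linear":[-1.6,15,0],"twist":0},{"linear":[-1.6,15,0],"twist":0},{"linear":[5.2,-49,0],"twist":0},{"linear":[5.2,-49,0],"twist":0},{"linear":[0,0,0],"twist":0},{"linear":[0,0,0],"twist":0}]' | grep -E "force|width"; python3 e.py; done
```

```text
contact_force: [0.5, 0.0, -3.1]
grip_width: 22.3
bar y -96.5 101.2 lug y (np.float64(2.5), np.float64(41.5), 86) tcp [-74.1 181.4]
contact_force: [0.1, -0.1, -3.0]
grip_width: 21.7
bar y -96.5 101.2 lug y (np.float64(2.5), np.float64(41.5), 89) tcp [-74.2 181.1]
contact_force: [0.3, -0.4, -3.4]
grip_width: 21.5
bar y -96.5 101.2 lug y (np.float64(2.5), np.float64(41.2), 88) tcp [-74.2 181.2]
```

It has stopped advancing: three readings the same over six taps. Returning the mallet.

```bash
python3 -m pendant '[{"linear":[0,15,20],"twist":0},{"linear":[0,30,50],"twist":0},{"linear":[6.5,80,50],"twist":-4.4},{"linear":[6.5,140,50],"twist":-4.4},{"linear":[6.5,168,50],"twist":-4.4},{"linear":[6.5,168,50],"twist":-4.4},{"linear":[6.5,168,0],"twist":-4.4},{"linear":[6.5,168,-40],"twist":-4.4},{"linear":[6.5,168,-58],"twist":-4.4},{"linear":[6.5,168,-66],"twist":-4.4},{"linear":[6.5,168,-69],"twist":-4.4},{"linear":[6.5,168,-69],"twist":-4.4},{"linear":[6.5,168,-69],"twist":-4.4}]'
```

```text
time: 58.55
tool_pos: [523.8, 357.7, 8.8]
tcp_rot: [3.139, -0.001, 1.603]
contact_force: [0.3, 0.3, -1.0]
grip_width: 21.6
```

```bash
python3 -m pendant '[{"linear":[0,0,-0.7],"twist":0},{"linear":[0,0,-0.7],"twist":0},{"linear":[0,0,-0.7],"twist":0}]'; python3 -m pendant '[{"linear":[0,0,0],"twist":0},{"linear":[0,0,0],"twist":0},{"linear":[0,0,0],"twist":0},{"linear":[0,0,0],"twist":0},{"linear":[0,0,30],"twist":0},{"linear":[0,0,80],"twist":0},{"linear":[0,0,140],"twist":0},{"linear":[-60,0,200],"twist":0},{"linear":[-120,0,200],"twist":0},{"linear":[-120,0,200],"twist":0},{"linear":[-120,0,200],"twist":0}]' 100
python3 e.py s_f
python3 - <<'E'
from meas import *
for n in("scene","top"):
  c=bot.capture(n)
  cv2.imwrite(f"pics/{n}_f.png",cv2.resize(c["frame"][100:240,110:290],None,fx=4,fy=4))
  m,P,_=bcap(c)
  for y0 in(80,21,-38):
    v,u=np.nonzero(m&(P[...,0]>560)&(P[...,0]<740)&(abs(P[...,1]-y0)<28)); Q=ray(c,np.c_[u,v],146)[:,:2]; print(n,rect(Q),len(Q))
  H,S,V=cv2.split(cv2.cvtColor(c["frame"],cv2.COLOR_BGR2HSV))
  oo=np.array({"scene":(609.4,17.5),"top":(606.6,12.4)}[n]);th=np.radians(6.15);R=np.array([[np.cos(th),np.sin(th)],[-np.sin(th),np.cos(th)]])
  q=(P[...,:2]-oo)@R.T;z=P[...,2];w=(V>110)&(S<70)
  def s(t,k,zz):
    v,u=np.nonzero(k)
    if len(u)<4: return
    Q=(ray(c,np.c_[u,v],zz)[:,:2]-oo)@R.T; print(n,t,len(u),"lo",Q.min(0).round(1),"hi",Q.max(0).round(1),"z",np.median(z[k]).round(1))
  s("lug",w&(z>130)&(z<150)&(q[...,0]<-8)&(abs(q[...,1]-22)<28)&(q[...,0]>-45),140)
  s("bartop",w&(z>101)&(z<114)&(q[...,0]<-8)&(q[...,1]<115)&(q[...,0]>-60)&(q[...,1]>50),106)
  for y0 in(-90,-30,30,90): s(f"post{y0}",w&(z>91)&(z<101)&(np.hypot(q[...,0]+25+(y0+95)/8,q[...,1]-y0)<13),96)
E
```

```text
time: 58.92
tool_pos: [523.8, 357.7, 8.7]
tcp_rot: [3.139, -0.001, 1.603]
contact_force: [-1.0, -1.2, 5.6]
grip_width: 21.8
time: 60.3
tool_pos: [402.8, 357.5, 207.4]
tcp_rot: [3.14, -0.001, 1.604]
contact_force: [0.5, 0.7, 0.6]
grip_width: 55.9
bar y -96.5 101.5 lug y (np.float64(2.5), np.float64(41.5), 84) tcp [-168.1  360. ]
scene (array([658.8,  81.2]), array([104.9,  15.6]), 7.4) 163
scene (array([664.4,  22.1]), array([105.8,  15.3]), 6.9) 157
scene (array([671.7, -37.9]), array([104.6,  15.3]), 7.2) 150
scene lug 82 lo [-29.7   2.5] hi [-10.   41.5] z 138.7
scene bartop 146 lo [-39.5  50.3] hi [ -6.5 101.2] z 105.4
scene post-90 13 lo [-34.8 -98. ] hi [-26.3 -85.7] z 94.7
scene post-30 10 lo [-40.2 -37.1] hi [-34.6 -24.9] z 95.0
scene post90 15 lo [-56.2  81.5] hi [-45.9  93.9] z 95.9
top (array([654.4,  78. ]), array([102.6,  12.1]), 6.3) 103
top (array([660.8,  18.9]), array([99.6, 12.1]), 5.9) 95
top (array([665.8, -41.1]), array([99.8, 11.8]), 8.0) 92
top lug 71 lo [-31.3   3.5] hi [-15.   42.4] z 140.6
top bartop 171 lo [-52.7  51.1] hi [ -6.5 102.5] z 107.1
top post-90 26 lo [-33.3 -97.4] hi [-14.6 -82.1] z 96.6
top post-30 24 lo [-41.3 -38. ] hi [-21.9 -20.6] z 97.7
top post30 19 lo [-48.9  26.3] hi [-32.5  37.9] z 97.1
top post90 20 lo [-56.4  83.9] hi [-37.9  96.4] z 96.9
```

View pics/top_f.png

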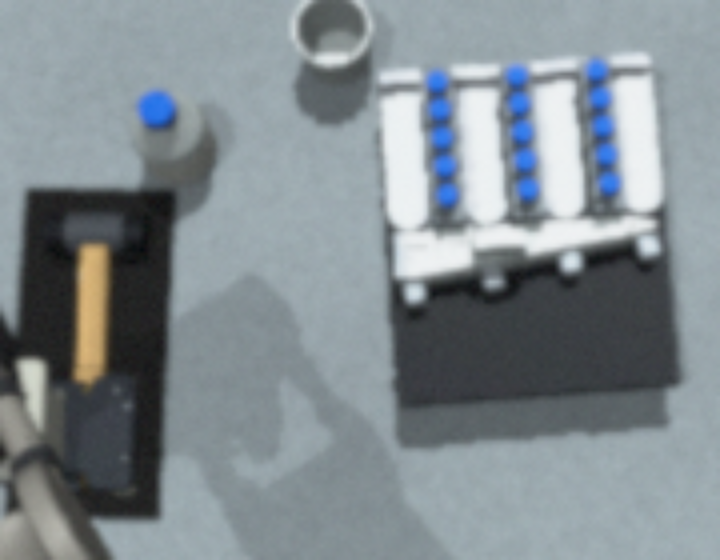

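View pics/s_f.png

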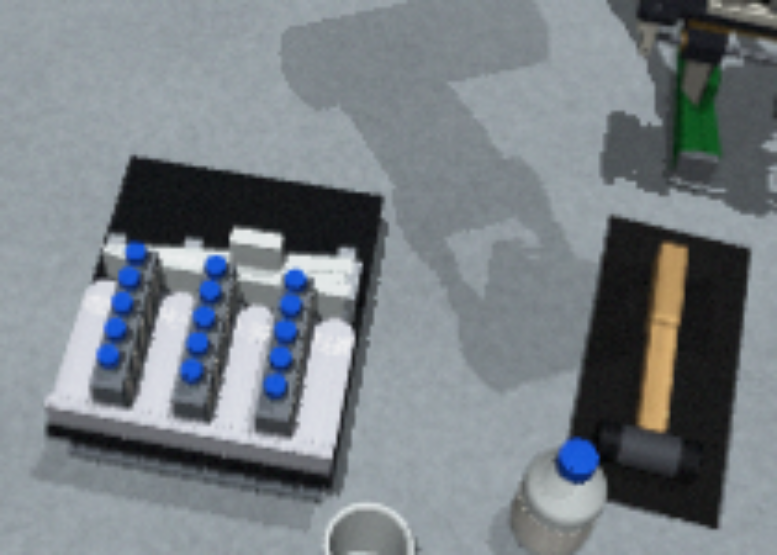

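The mallet lies flat and wholly on its mat, head at scene (650,450), clear of the bottle. The bar lies in line with the racks, the racks are home, and the bottle and beaker are where they were. Relative to the posts seen in the same image, the lug is about 1 mm past nominal fit. Handing in.

```bash
python3 -c "
from plant import bot
print(bot.close_job())"
```

```text
the job is handed in; nothing more can be done
None
```

I've handed in the job at about 60 s of robot time. All three grey racks are in their lanes, the bar is wedged in the groove, and the mallet is back on its mat.

- **Racks:** I slid each one to the back stop until the push force rose to 14–19 N. They are upright; tapping the bar shifted them only 1–2 mm within the lane play.
- **Bar:** I laid it about 50 mm short, let go, and drove it with the mallet only. The last three readings, over six taps, were the same. It lies flat, with its top at about 105 mm against the 106 mm expected. Measured against the posts it sits about 1.5 mm past the nominal fit.
- **Mallet:** it lies flat with its head and handle on the mat, about 3 cm further forward than before because it slipped along the handle in the grip during the tapping. By my estimate, that left the last taps overlapping only about 8 mm of the striking plate, so they were off-centre. The bar still moved about 0.5 mm after the slip, then stopped.
- **Other objects:** the bottle, beaker, green bar and purple rack were not touched. I did not check the tip box in the final pictures, but the arm never went near it.
- **Disagreement:** the two cameras differed by 3–5 mm, so I set positions from touch and from readings within one picture.

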